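# Square up the test-bar jig and hold the square in its corner

### The job

On the grey measuring jig, turn the black knob until its white pointer line stands at the red index mark, which swings the blue fence square to the steel one; work the fence by its knob only. Then pick up the aluminium square with the orange handle, lay it flat on the jig plate and press it into the corner, without forcing it, until its two outer faces lie flush against both fences, and finish while still gripping it and pressing it there. Leave the jar, the flask and the plaster test bar where they are.

Things in the scene. Friction and masses are not known exactly. Their poses are not given: they have to be found in the camera images.
- jig: Fixed jig: grey plate 230 x 230 x 10 mm on the bench. Origin where the two fence faces meet, on the plate's underside; z up. The plate spans -90 to +140 mm in its x and y. Fixed fence's inner face: plane y = 0; swing fence's inner face, with the knob at its mark: plane x = 0. The open corner space is x > 0, y > 0 and roughly faces the robot
- jig_corner (a point): The point on the plate's upper surface where the two fence faces meet (10 mm above the jig's origin); axes as the jig's
- fixed_fence: Steel bar fixed on the plate, 14 mm thick, 25 mm high above the plate; it runs along the jig's +x from 12 to 150 mm with its inner face at y = 0. Origin at the corner on the plate's upper surface, axes as the jig's. Plate and fences are ground and waxed, slippery (friction about 0.2), and rigid
- swing_fence: Blue bar 14 mm thick, top 25 mm above the plate, 12 to 150 mm past the corner along its own +y; inner face at +12 mm in its x. Origin: its brass pivot at plate level, at (-12, -12) mm in the jig's x, y; axes agree with the jig's when square. The knob drives it by gears (0.15 rad per rad, same direction); friction holds it. It starts 5 to 12 degrees too wide open
- knob (a joint): Angle of the black knob (rad), counter-clockwise from above positive; 0 = its white pointer is at the red index mark and the fence is square. It starts 0.6 to 1.3 rad counter-clockwise of the mark, so it is turned clockwise; it stays where it is left; turning it takes about 0.15 N m. Travel -1.65 to 1.65 rad
- knob_grip (a point): On the knob's upright axis, 62 mm above the bench, at (-52, -52) mm in the jig's x, y; x points along the grip bar to the white pointer, z up. Bar 44 mm long, 14 thick, from 42 to 74 mm above the bench, on a 44 mm disc, on a grey housing 68 mm wide, its top (32 mm up) bearing the red mark in direction (-1, -1) of the jig's x, y
- square: Loose braced aluminium square, about 0.28 to 0.46 kg, flat on the bench: legs 120 mm long, 28 wide, 14 thick along its own +x and +y, and a diagonal brace between them with an orange handle. Origin at the outer corner, underside; z up; outer faces are its planes x = 0 and y = 0. Seated, its origin is at jig_corner and its axes agree with the jig's
- square_handle (a point): In the orange handle bar, 44 mm above the square's underside, at (42, 42) mm in the square's x, y; axes as the square's. The bar is upright, 14 mm thick along the bisector (1, 1) of the legs, 50 mm long across it, and stands from 14 to 62 mm above the square's underside
- jar: Bystander: white jar with black cap, 72 mm diameter, 100 mm high; origin under its centre
- flask: Bystander: conical glass flask, 84 mm diameter, 124 mm high; origin under its centre
- test_bar: Bystander: white plaster bar 40 x 160 x 40 mm lying along its own y; origin under its centre
Mind the look-alikes: they are no part of the job. What is shaped like the square but green is not meant.

How it is judged:
By the outcome, as a careful person would: the job done as asked, in the order asked, and still so for the second after the job is handed in, while the arm keeps its last pose, push and grip.
It also fails if it takes over 54 s, if anything falls off the work surface, if the arm or the gripper's body presses on something with over 40 N, if the wrist force passes 120 N, or if a joint passes its speed limit or range.

### The arm

A 6-joint arm with a two-finger parallel gripper is mounted at the origin on the work surface. World frame = base frame: x ahead of the robot, y to its left, z up, the work surface at z = 0. Lengths are in m, angles in rad, forces in N, time in s.
With the tool pointing down it reaches from about 0.275 to 0.875 m from the base axis. Payload 12.5 kg.
Tool frame: the origin (TCP) lies at the very end of the fingers, on their centre line; the grasp point (between the pads) lies 19 mm behind it; z points along the fingers, y is the line along which they close (so a half turn about z gives the same grasp; the last joint's range is limited). The gripper opens to 85 mm and grips with 20 to 120 N. Pads are 22 mm wide; open, the fingers measure 114 mm over their backs; the gripper's body (76 mm by 85 mm) begins 54 mm behind the grasp point. The pads swing forward as they close: fully open they stand 13 mm farther back than shut.
Start: joints at [1.051, 0.351, 1.652, -0, 1.139, -0.085], TCP at [0.232, 0.499, 0.231] pointing down, gripper open.
Joint ranges: [-2.75, 2.75], [-0.79, 2.1], [0.01, 2.65], [-1.57, 4.71], [0.07, 3.14], [-2.87, 2.87]. Speed limits (rad/s): [2.22, 2.22, 2.79, 3.14, 3.14, 3.14].

### API

Orientations are given as a 3x3 rotation matrix whose columns are the frame's x, y, z axes.
In Python, from bench import manip gives the robot as it stands. Calls block until the motion is done:
- manip.move_ptp(position, orientation): joint-space move of the TCP to a pose.
- manip.move_l(position, attitude=None, max_speed=0.15): straight line of the TCP; attitude=None keeps the orientation; max_speed is the mean speed in m/s.
- manip.move_j(angles): joint-space move.
- manip.set_gripper(opening, effort=None): opening from 0.0 (shut) to 1.0 (fully open); effort is the grip in N (None keeps the last); returns when the fingers have stopped.
- manip.dwell(seconds).
- manip.inverse_kinematics(position, orientation): joint angles nearest the present ones, or None.
- manip.grab_frame(name): name is "side" or "top"; returns (picture, depth): 480x640x3 uint8, red, green, blue; 480x640 float32, m along the optical axis (not along the pixel's ray), 0 where there is no reading.
- manip.get_calibration(name): a dict with "camera_matrix" (3x3 intrinsics, pixels), "R" (3x3) and "t" (3): a world point X has camera coordinates R X + t. Camera axes: x right, y down, z forward; pixel columns grow to the right and rows downward; lengths in m; the calibration is good to about 2 mm. A picture is of the moment at which its call begins. get_calibration takes no time and is no camera call.
A pose or a line that the arm cannot do raises manip.Unreachable and nothing moves.
- manip.sign_off(): hands the job in; it is judged then, once.
Trained networks look in the newest picture that a camera, given by its name, has taken for a name from the list of things; names that differ only in an ending like _2 or _b are one class to them, and where a whole thing is asked for, a point or a joint stands for the part that bears it (a point fixed in the world has none). Each returns a list of dicts, best first, with "confidence" (0 to 1); they miss things now and then, are a little off and sometimes report something else, mostly with a low value. They report only what shows in the picture. A call takes as long as a camera call. They do not tell look-alikes from the thing itself.
- manip.look_for(camera, name): "at" ([x, y, z] in m, in world coordinates, good to about 4 mm: the middle of the surface that is visible of it).
Readings, each from a call of its own:
- manip.current_time(): time.
- manip.current_qpos(): joint angles.
- manip.current_joint_vel(): joint speeds.
- manip.current_joint_torque(): joint torques, N m.
- manip.current_ee_pos(): TCP position.
- manip.current_tcp_rot(): TCP orientation.
- manip.current_force(): force on the tool from outside, world axes, zero at the start.
- manip.current_ft_torque(): the same for the moment, N m.
- manip.current_grip_width(): opening from 0.0 (shut) to 1.0 (fully open).
- manip.current_grip_force(): force on a finger pad.
Only numpy, scipy, OpenCV 4.12 (cv2) and the standard library are available. Lean on these libraries where they do the work, as an engineer would, in place of code of your own. Each camera call takes 0.05 s, during which the arm holds its last target. There are 200 camera calls.

## Working session

There is one attempt and no reset: what is moved stays moved. The work goes in short steps, each a Python script; the robot and the scene stay as the last script left them, time stands still between calls to the robot, and variables do not carry over. Pictures are saved under pics/ and viewed, at most 10 in all, crops included, and the job is handed in when it is done.

```bash
ls; mkdir -p pics; python3 - <<'E'
from bench import manip
import cv2,numpy as np
for c in("top","side"):
    p,d=manip.grab_frame(c); cv2.imwrite(f"pics/{c}0.png",p[:,:,::-1]); np.savez(f"{c}0.npz",p=p,d=d)
    k=manip.get_calibration(c); print(c,k["camera_matrix"].tolist(),(-k["R"].T@k["t"]).round(3))
    for n in("jig","knob","square","square_handle","jar","flask","test_bar","swing_fence","fixed_fence"):
        for r in manip.look_for(c,n)[:3]: 
            X=np.array(r["at"]);u=k["camera_matrix"]@(k["R"]@X+k["t"]);print(n,round(r["confidence"],2),X.round(3),(u[:2]/u[2]).round())
print(manip.current_time())
E
```

```text
pics
top [[480.83593155104813, 0.0, 316.33151837430097], [0.0, 480.83593155104813, 233.54376811222704], [0.0, 0.0, 1.0]] [ 0.365 -0.015  1.318]
jig 0.81 [0.495 0.122 0.014] [266. 276.]
knob 0.53 [0.602 0.107 0.043] [271. 235.]
square 0.85 [ 0.391 -0.469  0.012] [487. 311.]
square 0.79 [ 0.325 -0.277  0.014] [416. 337.]
square 0.76 [0.825 0.089 0.015] [278. 160.]
square_handle 0.93 [ 0.394 -0.463  0.013] [485. 310.]
square_handle 0.81 [ 0.697 -0.389  0.018] [450. 200.]
square_handle 0.76 [ 0.52  -0.294  0.014] [419. 264.]
jar 0.97 [0.53  0.384 0.1  ] [160. 261.]
jar 0.54 [0.603 0.108 0.044] [270. 234.]
flask 0.72 [0.675 0.349 0.054] [181. 209.]
test_bar 0.71 [ 0.735 -0.182  0.04 ] [376. 186.]
swing_fence 0.73 [0.498 0.059 0.035] [289. 274.]
fixed_fence 0.68 [0.489 0.184 0.033] [242. 278.]
side [[546.0886145593192, 0.0, 320.6374576742253], [0.0, 546.0886145593192, 240.2040272162313], [0.0, 0.0, 1.0]] [ 0.485 -1.138  0.945]
jig 0.55 [0.499 0.098 0.01 ] [281. 240.]
knob 0.69 [0.606 0.098 0.053] [318. 225.]
square 0.97 [ 0.399 -0.483  0.015] [248. 419.]
square 0.73 [ 0.331 -0.286  0.009] [216. 349.]
square 0.72 [ 0.517 -0.314  0.012] [300. 349.]
square_handle 0.93 [ 0.334 -0.287  0.008] [218. 349.]
square_handle 0.75 [0.817 0.078 0.019] [393. 232.]
square_handle 0.67 [ 0.398 -0.487  0.012] [247. 422.]
flask 0.83 [0.681 0.343 0.046] [333. 180.]
test_bar 0.9 [ 0.738 -0.199  0.034] [387. 298.]
swing_fence 0.73 [0.494 0.048 0.026] [280. 247.]
fixed_fence 0.62 [0.488 0.177 0.028] [276. 219.]
1.0
```

View pics/top0.png

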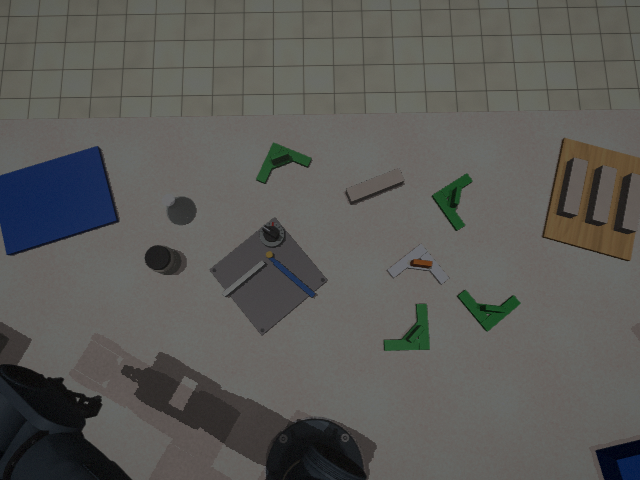

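View pics/side0.png

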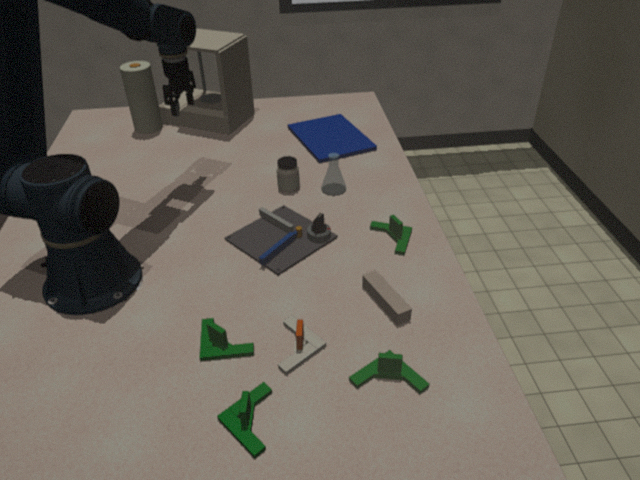

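Candidates for the square (top view): green ones at (284,162), (453,202), (489,310) and (410,330), and the aluminium one with the orange handle at (420,263). The last fits the description. The jig's knob is at (271,235), the steel fence at (245,279) and the blue one at (293,276).

```bash
cat > h.py <<'E'
import numpy as np,cv2
from bench import manip
def cloud(cam,d):
    k=manip.get_calibration(cam);K=k["camera_matrix"]
    v,u=np.mgrid[:480,:640]
    c=np.stack([(u-K[0,2])/K[0,0]*d,(v-K[1,2])/K[1,1]*d,d],-1)
    return (c-k["t"])@k["R"]
def pix2w(cam,uv,z):
    k=manip.get_calibration(cam);K=k["camera_matrix"]
    r=k["R"].T@np.linalg.inv(K)@np.array([uv[0],uv[1],1.]);o=-k["R"].T@k["t"]
    return o+r*(z-o[2])/r[2]
E
python3 - <<'E'
from h import *
f=np.load("top0.npz");p,d=f["p"],f["d"];W=cloud("top",d)
def rep(name,box,zr,extra=None):
    x0,x1,y0,y1=box
    m=(W[...,0]>x0)&(W[...,0]<x1)&(W[...,1]>y0)&(W[...,1]<y1)&(W[...,2]>zr[0])&(W[...,2]<zr[1])&(d>0)
    P=W[m];r=cv2.minAreaRect(P[:,:2].astype(np.float32)*1000);print(name,m.sum(),np.median(P[:,2]).round(4),r,cv2.boxPoints(r).round(1).tolist());return m
print("bench z",np.median(W[300:330,340:370,2]),W[300:330,340:370,2].std())
m=rep("plate",(.3,.72,-.06,.28),(.006,.08))
m2=rep("sq",(.44,.60,-.38,-.2),(.008,.09))
a=cv2.resize(p[210:340,205:333][:,:,::-1],None,fx=3.1*1.3,fy=3.1*1.3,interpolation=cv2.INTER_CUBIC)
b=cv2.resize(p[235:295,380:455][:,:,::-1],(399,319),interpolation=cv2.INTER_CUBIC)
im=np.zeros((600,800,3),np.uint8)
a=cv2.resize(p[212:340,205:333][:,:,::-1],(400,400),interpolation=cv2.INTER_CUBIC);im[:400,:400]=a
im[:320,400:]=cv2.resize(p[235:295,380:455][:,:,::-1],(400,320),interpolation=cv2.INTER_CUBIC)
im[400:,:200]=cv2.resize(p[222:247,258:283][:,:,::-1],(200,200),interpolation=cv2.INTER_CUBIC)
s=np.load("side0.npz")["p"]
im[400:,200:500]=cv2.resize(s[205:249,290:356][:,:,::-1],(300,200),interpolation=cv2.INTER_CUBIC)
im=np.clip(im*1.6,0,255).astype(np.uint8)
cv2.imwrite("pics/crop1.png",im)
E
```

```text
bench z 0.0006630366430665788 0.002685886506693722
plate 7133 0.0112 ((509.8056640625, 111.69830322265625), (335.79571533203125, 416.64947509765625), 89.74604034423828) [[300.70001220703125, -55.29999923706055], [717.4000244140625, -57.099998474121094], [718.9000244140625, 278.70001220703125], [302.20001220703125, 280.5]]
sq 943 0.0152 ((524.3173217773438, -283.1856384277344), (128.97254943847656, 166.86354064941406), 6.486198425292969) [[450.79998779296875, -207.60000610351562], [469.70001220703125, -373.3999938964844], [597.7999877929688, -358.79998779296875], [579.0, -193.0]]
```

View pics/crop1.png

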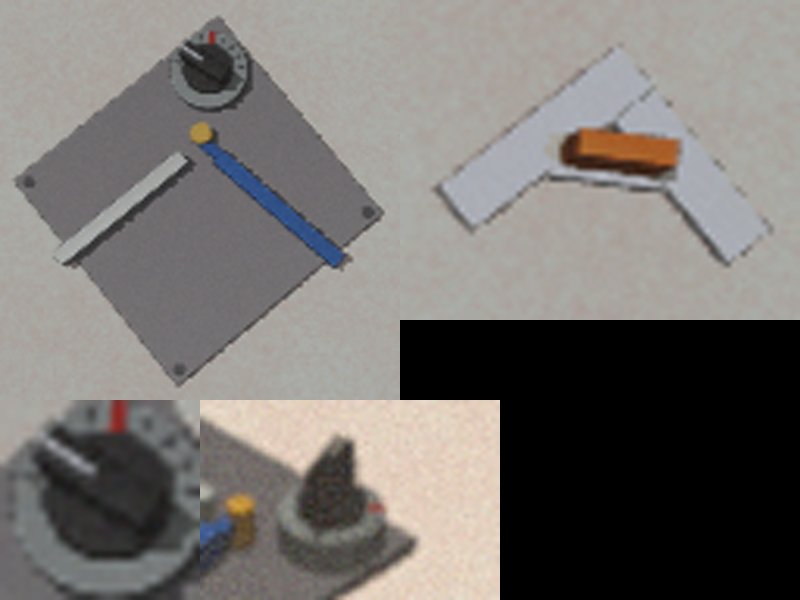

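Crop shows the aluminium square with its orange handle (top-image (420,263)), corner pointing away from the robot, and the knob pointer well counter-clockwise of the red mark. Now precise fits on rectified planes.

```bash
cat >> h.py <<'E'
def bird(cam,p,z,box,s=0.0005):
    """warp picture to plane z; pixel (i,j) -> x=x0+j*s, y=y0+i*s"""
    k=manip.get_calibration(cam);K=k["camera_matrix"];x0,x1,y0,y1=box
    w,h=int((x1-x0)/s),int((y1-y0)/s)
    H=K@np.c_[k["R"][:,0]*s,k["R"][:,1]*s,k["R"]@np.array([x0,y0,z])+k["t"]]
    return cv2.warpPerspective(p,H,(w,h),flags=cv2.INTER_LINEAR|cv2.WARP_INVERSE_MAP)
def big(m,n=0):
    m=m.astype(np.uint8);c,l,st,_=cv2.connectedComponentsWithStats(m)
    return l==1+np.argmax(st[1:,4])
def quad(mask,box,s=0.0005):
    c,_=cv2.findContours(mask.astype(np.uint8),cv2.RETR_EXTERNAL,cv2.CHAIN_APPROX_NONE);c=max(c,key=cv2.contourArea)
    (cx,cy),(w,h),a=cv2.minAreaRect(c);return np.array([box[0]+cx*s,box[2]+cy*s]),(w*s,h*s),a,c
def pose_sq(p,box=(.44,.60,-.38,-.2),z=.014,t0=None):
    from scipy.optimize import minimize
    b=bird("top",p,z,box).astype(float);g=b.min(-1);
    return b
E
python3 - <<'E'
from h import *
p=np.load("top0.npz")["p"]
box=(.33,.68,-.05,.27);b=bird("top",p,.010,box).astype(int)
g=b.max(-1);bl=(b[...,2]-b[...,0]>25)
print("levels",np.percentile(g,[5,25,50,75,95]))
t,_=cv2.threshold(g.astype(np.uint8),0,255,cv2.THRESH_OTSU);print(t)
m=big(g<t);m=cv2.morphologyEx(m.astype(np.uint8),cv2.MORPH_CLOSE,np.ones((41,41)))
m=cv2.morphologyEx(m,cv2.MORPH_OPEN,np.ones((81,81)))
q=quad(m,box);print("plate",q[:3])
b=bird("top",p,.035,box).astype(int)
mb=big((b[...,2]-b[...,0]>20));q=quad(mb,box);print("blue",q[:3]);
i,j=np.nonzero(mb);v=np.linalg.svd(np.cov(j,i))[0][:,0];print("blue dir deg",np.degrees(np.arctan2(v[1],v[0])))
mo=b[180*1-0:]
for nm,z,fn in (("bar",.074,lambda b:(b.max(-1)<60)),("red",.032,lambda b:(b[...,0]-b[...,1]>50))):
    bx=(.55,.66,.05,.16);b=bird("top",p,z,bx).astype(int);mm=big(fn(b));i,j=np.nonzero(mm);print(nm,mm.sum(),bx[0]+j.mean()*.0005,bx[2]+i.mean()*.0005)
bx=(.44,.60,-.38,-.2);b=bird("top",p,.014,bx).astype(int)
print("sq levels",np.percentile(b.max(-1),[5,50,80,90,95,99]), b[200,::30].tolist())
# handle top
b=bird("top",p,.062,bx).astype(int);mm=big(b[...,0]-b[...,2]>60);print("handle",quad(mm,bx)[:3])
bb=np.hstack([cv2.rotate(bird("top",p,.014,bx),cv2.ROTATE_180),cv2.rotate(bird("top",p,.074,(.54,.68,.0,.18)),cv2.ROTATE_180)])
cv2.imwrite("pics/bird.png",np.clip(cv2.resize(bb[:,:,::-1],None,fx=1.3,fy=1.3)*1.6,0,255))
E
```

```text
levels [ 63.  70. 105. 106. 107.]
86.0
plate (array([0.49168237, 0.11846201]), (0.24686848449707033, 0.24538552856445314), 37.67682647705078)
blue (array([0.49078497, 0.05282623]), (0.1559947509765625, 0.015201480865478515), 48.24911117553711)
blue dir deg -131.76092612802972
bar 9431 0.5952325310147387 0.09736782949846252
red 54 0.6354444444444445 0.1039074074074074
sq levels [ 89. 106. 107. 112. 113. 114.] [[107, 102, 100], [107, 103, 100], [106, 101, 98], [107, 103, 99], [107, 102, 99], [46, 35, 27], [83, 47, 24], [107, 108, 112], [98, 97, 99], [106, 102, 99], [106, 102, 99]]
handle (array([ 0.51888872, -0.29309827]), (0.04652949905395508, 0.012202589988708497), 81.25383758544922)[ WARN:0@0.292] global loadsave.cpp:1063 imwrite_ Unsupported depth image for selected encoder is fallbacked to CV_8U.
```

View pics/bird.png

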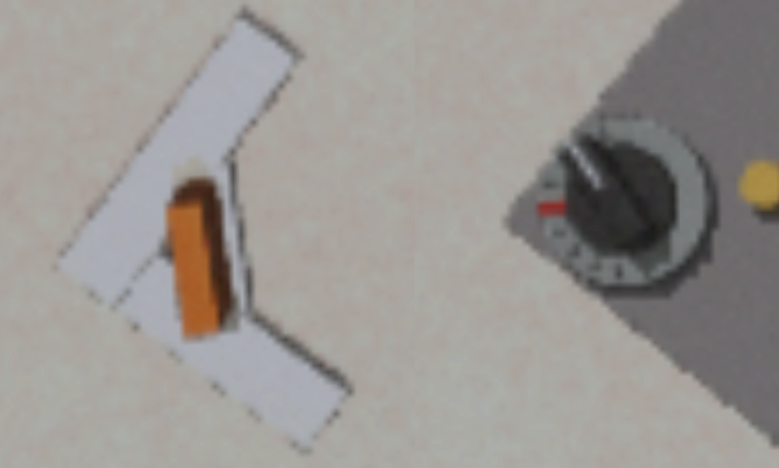

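```bash
cat >> h.py <<'E'
from scipy.optimize import minimize
def fitpoly(F,box,poly,x0,s=.0005,excl=None,w=.004):
    """pose (x,y,th) of polygon (m) with strongest inside/outside contrast of F along the edges"""
    pts=[];nrm=[]
    for a,c in zip(poly,np.roll(poly,-1,0)):
        L=np.linalg.norm(c-a);t=(c-a)/L;n=np.array([t[1],-t[0]])  # outward for ccw
        for u in np.arange(.006,L-.006,.001): pts.append(a+u*t);nrm.append(n)
    pts,nrm=np.array(pts),np.array(nrm);F=cv2.GaussianBlur(F.astype(np.float32),(0,0),3)
    ds=np.linspace(.0005,w,5)
    def smp(P): return cv2.remap(F,((P[:,0]-box[0])/s).astype(np.float32)[:,None],((P[:,1]-box[2])/s).astype(np.float32)[:,None],cv2.INTER_LINEAR)[:,0]
    def cost(v):
        R=np.array([[np.cos(v[2]),-np.sin(v[2])],[np.sin(v[2]),np.cos(v[2])]])
        return -np.mean([np.clip(smp((pts-d*nrm)@R.T+v[:2])-smp((pts+d*nrm)@R.T+v[:2]),-99,99) for d in ds])
    best=min((minimize(cost,np.array(x0)+[dx,dy,dt],method="Nelder-Mead",options=dict(initial_simplex=np.array(x0)+[dx,dy,dt]+np.array([[0,0,0],[.004,0,0],[0,.004,0],[0,0,.04]]),xatol=1e-5,fatol=1e-4)) for dx in(-.004,0,.004) for dy in(-.004,0,.004) for dt in(-.04,.04)),key=lambda r:r.fun)
    return best.x,best.fun
PLATE=np.array([[-90,-90],[140,-90],[140,140],[-90,140]])/1000.
LSQ=np.array([[0,0],[120,0],[120,28],[28,28],[28,120],[0,120]])/1000.
E
python3 - <<'E'
from h import *
p=np.load("top0.npz")["p"]
box=(.30,.70,-.08,.30);b=bird("top",p,.010,box).astype(int)
c=np.array([pix2w("top",u,.010)[:2] for u in((275.1,216.8),(327.9,279.8),(262,335.5),(209.5,269.6))]);print(c.round(4).tolist(),np.linalg.norm(c-np.roll(c,-1,0),axis=1))
ctr=c.mean(0);xa=c[3]-c[0]+c[2]-c[1];th=np.arctan2(xa[1],xa[0]);o=ctr-np.array([[np.cos(th),-np.sin(th)],[np.sin(th),np.cos(th)]])@[.025,.025]
print("hand",o,np.degrees(th))
v,f=fitpoly(-b.max(-1),box,PLATE,[*o,th]);print("jig",v,np.degrees(v[2]),f)
R=np.array([[np.cos(v[2]),-np.sin(v[2])],[np.sin(v[2]),np.cos(v[2])]])
kn=R@[-.052,-.052]+v[:2];print("knob",kn,"red",R@[-.052-.02,-.052-.02]+v[:2])
bx=(.42,.62,-.40,-.18);b=bird("top",p,.014,bx).astype(int)
s0=pix2w("top",(380+219/5.333,235+47/5.333),.014)[:2];e0=pix2w("top",(380+38/5.333,235+188/5.333),.014)[:2];print("sq hand",s0,e0)
d=e0-s0;t0=np.arctan2(d[1],d[0])
sv,f=fitpoly(2*(b[...,2]-b[...,0]),bx,LSQ,[*s0,t0]);print("sq",sv,np.degrees(sv[2]),f)
R2=np.array([[np.cos(sv[2]),-np.sin(sv[2])],[np.sin(sv[2]),np.cos(sv[2])]]);print("handle",R2@[.042,.042]+sv[:2])
# pointer
bz=(.54,.66,.04,.16);b=bird("top",p,.074,bz).astype(int);yy,xx=np.mgrid[:b.shape[0],:b.shape[1]];X=bz[0]+xx*.0005;Y=bz[2]+yy*.0005
r=np.hypot(X-kn[0],Y-kn[1]);mm=big((b.min(-1)>75)&(r<.023));q=quad(mm,bz);print("pointer",mm.sum(),q[:3],np.degrees(np.arctan2(q[0][1]-kn[1],q[0][0]-kn[0]))-(np.degrees(v[2])-135))
b=bird("top",p,.035,box).astype(int);mb=big((b[...,2]-b[...,0]>20));i,j=np.nonzero(mb);w=np.linalg.svd(np.cov(j,i))[0][:,0];a=np.degrees(np.arctan2(w[1],w[0]));print("fence open deg",a-(np.degrees(v[2])+90))
np.savez("fit.npz",jig=v,sq=sv,knob=kn)
E
```

```text
[[0.6596, 0.0978], [0.4817, -0.0455], [0.3365, 0.1331], [0.515, 0.2772]] [0.22849711 0.23016931 0.22944228 0.23033871]
hand [0.53334171 0.11193652] 128.9910360163136
jig [0.53310607 0.113186   2.25154535] 129.00404570797647 -22.458009719848633
knob [0.60624287 0.10550423] red [0.6343724  0.10254971]
sq hand [ 0.57568425 -0.3033917 ] [ 0.50448338 -0.20700995]
sq [ 0.57845002 -0.30195369  2.21028556] 126.64003406862581 -14.256839752197266
handle [ 0.51968419 -0.29331786]
pointer 49 (array([0.61394231, 0.11603846]), (0.008043152809143066, 0.0020801258087158204), 56.3099365234375) 59.83298308105282
fence open deg -350.7649718360062
```

```bash
cat >> h.py <<'E'
def down(phi):
    c,s=np.cos(phi),np.sin(phi);return np.array([[-s,c,0],[c,s,0],[0,0,-1.]])
def st(tag=""):
    print(tag,"t",round(manip.current_time(),2),"p",np.round(manip.current_ee_pos(),4),"F",np.round(manip.current_force(),1),"M",np.round(manip.current_ft_torque(),2),"w",round(manip.current_grip_width(),3),"gf",np.round(manip.current_grip_force(),1))
E
python3 - <<'E'
from h import *
f=np.load("fit.npz");kn=f["knob"];th=f["jig"][2];k0=np.radians(61)
phi=th-np.radians(135)+k0+np.pi/2
P=lambda z:[*kn,z]
for o in(0,np.pi):
    for a in(phi,phi-k0):
        q=manip.inverse_kinematics(P(.05),down(a+o));print(o,None if q is None else np.round(q,2))
E
```

```text
0 [ 0.1   0.69  1.6  -0.    0.85 -2.43]
0 [ 0.1   0.69  1.6  -0.    0.85 -1.37]
3.141592653589793 [ 0.1   0.69  1.6  -0.    0.85  0.71]
3.141592653589793 [ 0.1   0.69  1.6  -0.    0.85  1.77]
```

```bash
python3 - <<'E'
from h import *
f=np.load("fit.npz");kn=f["knob"];th=f["jig"][2];k0=np.radians(61)
end=th-np.radians(135)+np.pi/2+np.pi
P=lambda z:[*kn,z]
manip.set_gripper(.5,40)
manip.move_ptp(P(.16),down(end+k0));st("above")
manip.move_l(P(.05));st("down")
manip.set_gripper(0.,60);st("grip")
for a in np.linspace(k0,0,5)[1:]:
    manip.move_l(P(.05),down(end+a));st(f"{np.degrees(a):.0f}")
manip.set_gripper(.5);manip.move_l(P(.16));st("up")
E
```

```text
above t 3.47 p [0.6061 0.1064 0.1602] F [-0.4 -0.8  0.4] M [-0.01  0.   -0.  ] w 0.498 gf 0.0
down t 4.35 p [0.6068 0.1056 0.0509] F [-0.5 -0.9  0.9] M [-0.04 -0.   -0.07] w 0.502 gf 0.0
grip t 4.72 p [0.6062 0.1059 0.0511] F [-4.1  2.6  7.5] M [0.41 0.73 0.12] w 0.149 gf 58.9
46 t 5.13 p [0.6059 0.1062 0.0511] F [-6.7  3.9  9. ] M [ 0.68  1.02 -0.1 ] w 0.154 gf 59.0
30 t 5.55 p [0.6056 0.1065 0.0511] F [-6.8  6.6  9.3] M [ 1.03  1.25 -0.07] w 0.147 gf 59.2
15 t 5.97 p [0.6055 0.1069 0.0511] F [-8.1  9.3 11.1] M [ 1.49  1.35 -0.12] w 0.15 gf 59.2
0 t 6.38 p [0.6055 0.1073 0.0511] F [-8.9 12.7 10.1] M [ 1.91  1.41 -0.09] w 0.149 gf 59.2
up t 7.66 p [0.6057 0.1054 0.159 ] F [-0.1  0.4 -0.2] M [ 0.    0.01 -0.03] w 0.502 gf 0.0
```

```bash
cat >> h.py <<'E'
def chk(tag):
    p,_=manip.grab_frame("top");np.savez(f"{tag}.npz",p=p)
    f=np.load("fit.npz");v=f["jig"];box=(.30,.70,-.08,.30)
    b=bird("top",p,.010,box).astype(int);j,fn=fitpoly(-b.max(-1),box,PLATE,v);print("jig",j[:2],np.degrees(j[2]))
    b=bird("top",p,.035,box).astype(int);mb=big((b[...,2]-b[...,0]>20));q=quad(mb,box);i,jj=np.nonzero(mb);w=np.linalg.svd(np.cov(jj,i))[0][:,0];a=np.degrees(np.arctan2(w[1],w[0]))
    print("fence open deg",(a-np.degrees(j[2])-90+90)%180-90,q[:3])
    # steel fence, bright on the plate
    g=b.max(-1);R=np.array([[np.cos(v[2]),-np.sin(v[2])],[np.sin(v[2]),np.cos(v[2])]])
    yy,xx=np.mgrid[:b.shape[0],:b.shape[1]];L=(np.stack([box[0]+xx*.0005,box[2]+yy*.0005],-1)-j[:2])@R
    m=(g>88)&(L[...,0]>.02)&(L[...,0]<.132)&(abs(L[...,1]+.007)<.012);m=big(m);s=L[m]
    pf=np.polyfit(s[:,0],s[:,1],1);print("steel centre y in jig (should be -7mm)",np.polyval(pf,[0,.075])*1000,"slope deg",np.degrees(pf[0]))
    s=L[mb];s=s[(s[:,1]>.03)&(s[:,1]<.13)];pf=np.polyfit(s[:,1],s[:,0],1);print("blue centre x in jig",np.polyval(pf,[0,.075])*1000,"slope deg",np.degrees(pf[0]))
    kz=(.54,.68,.03,.18);return p
E
python3 - <<'E'
from h import *
sv=np.load("fit.npz")["sq"]
R2=np.array([[np.cos(sv[2]),-np.sin(sv[2])],[np.sin(sv[2]),np.cos(sv[2])]]);h=R2@[.042,.042]+sv[:2]
for o in (0,np.pi):
    e=[]
    for (x,y,a) in((*h,sv[2]+np.pi/4+o),(.49,.118,np.load("fit.npz")["jig"][2]+np.pi/4+o)):
        q=manip.inverse_kinematics([x,y,.1],down(a));e.append(None if q is None else round(q[5],2))
    print(o,e)
a=sv[2]+np.pi/4
manip.set_gripper(.7)
qs=[(abs(manip.inverse_kinematics([*h,.14],down(a+o))[5]),o) for o in(0,-np.pi)];o=min(qs)[1];print(qs)
manip.move_ptp([*h,.14],down(a+o));st("above sq")
p=chk("top1")
im=np.zeros((400,800,3),np.uint8)
im[:,:400]=cv2.resize(p[212:340,205:333][:,:,::-1],(400,400),interpolation=cv2.INTER_CUBIC);im[:,400:]=cv2.resize(p[217:252,254:289][:,:,::-1],(400,400),interpolation=cv2.INTER_CUBIC)
cv2.imwrite("pics/c2.png",np.clip(im*1.6,0,255).astype(np.uint8))
E
```

```text
0 [np.float64(2.7), None]
3.141592653589793 [np.float64(-0.45), np.float64(0.25)]
[(np.float64(2.69565661230083), 0), (np.float64(0.445936041288963), -3.141592653589793)]
above sq t 9.88 p [ 0.5199 -0.2929  0.14  ] F [ 0.3 -0.  -0.1] M [-0.01  0.01  0.03] w 0.699 gf 0.0
jig [0.53328098 0.11319811] 128.87362019133025
fence open deg 0.020275119753137005 (array([0.48209355, 0.06322943]), (0.15593232727050782, 0.015708428382873535), 38.92754364013672)
steel centre y in jig (should be -7mm) [-8.8113785  -8.88513722] slope deg -0.05634751301068694
blue centre x in jig [-6.62968595 -6.60486364] slope deg 0.018962846941247665
```

View pics/c2.png

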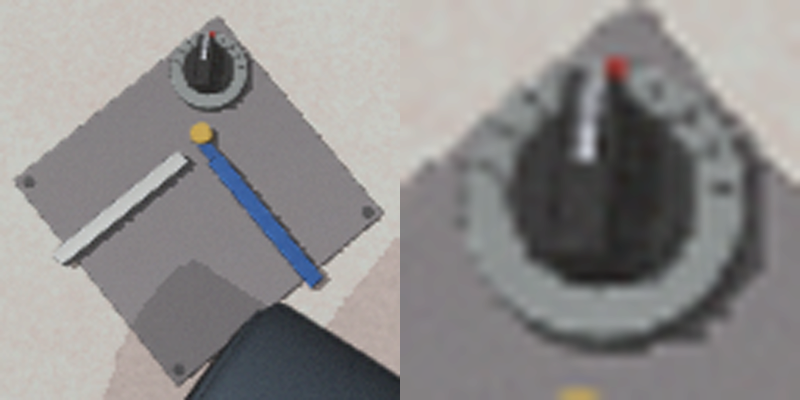

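Fence is square to within ~0.1° and the pointer line (crop (588,120)) aims at the red mark (616,68), allowing for parallax. Now the grasp.

```bash
python3 - <<'E'
from h import *
f=np.load("fit.npz");sv=f["sq"];jg=f["jig"]
rot=lambda t:np.array([[np.cos(t),-np.sin(t)],[np.sin(t),np.cos(t)]])
h=rot(sv[2])@[.042,.042]+sv[:2]
manip.move_l([*h,.028]);st("down")
manip.set_gripper(0.,80);st("grip")
manip.move_l([*h,.10]);st("lift")
th=np.radians(128.9);t=jg[:2]+rot(th)@np.array([.042+.014,.042+.014])
manip.move_l([*t,.11],down(th+np.pi/4-np.pi),.2);st("over jig")
p,_=manip.grab_frame("top");s,d=manip.grab_frame("side")
im=np.hstack([cv2.resize(p[200:340,200:340],(400,400)),cv2.resize(s[150:290,220:360],(400,400))])
cv2.imwrite("pics/c3.png",np.clip(im[:,:,::-1]*1.6,0,255).astype(np.uint8))
E
```

```text
down t 10.83 p [ 0.5202 -0.2936  0.0288] F [0.1 0.9 0.1] M [ 0.    0.   -0.01] w 0.703 gf 0.0
grip t 11.32 p [ 0.52   -0.2935  0.0286] F [-0.3  0.6  6.3] M [ 0.15  0.13 -0.03] w 0.156 gf 79.1
lift t 11.95 p [ 0.5192 -0.293   0.0991] F [ 0.   0.4 -3.6] M [ 0.01 -0.03 -0.  ] w 0.157 gf 78.0
over jig t 14.2 p [0.4545 0.1211 0.11  ] F [ 0.4 -0.2 -3.1] M [-0.04 -0.04  0.01] w 0.154 gf 77.9
```

View pics/c3.png

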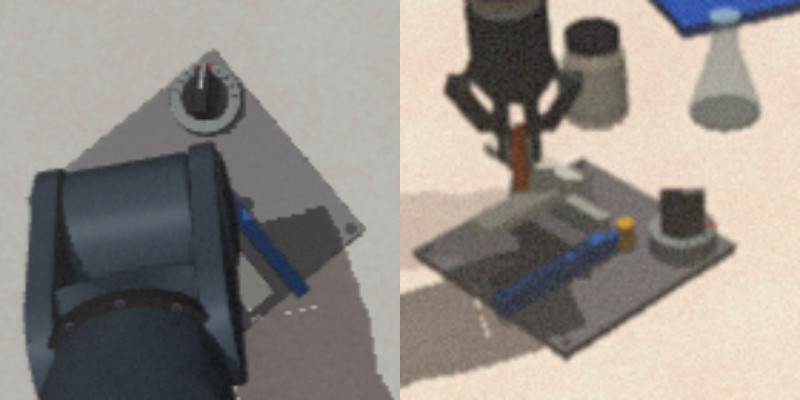

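The square hangs level over the corner space, well clear of the fences. Lower and press in under force feedback.

```bash
python3 - <<'E'
from h import *
f=np.load("fit.npz");jg=f["jig"]
rot=lambda t:np.array([[np.cos(t),-np.sin(t)],[np.sin(t),np.cos(t)]])
th=np.radians(128.9);A=down(th+np.pi/4-np.pi);R=rot(th)
F0=np.array(manip.current_force())
c=np.array([.056,.056]);W=lambda z:[*(jg[:2]+R@c),z]
manip.move_l(W(.042));z=.042
for _ in range(12):
    z-=.001;manip.move_l(W(z));F=np.array(manip.current_force())-F0
    if F[2]>5: break
print("contact z",z);st()
def fj():
    F=np.array(manip.current_force())-F0;return R.T@F[:2],F[2]
b,_=fj()
for i in range(32):
    g,fz=fj()
    if fz>8: z+=.0004
    if fz<2.5: z-=.0004
    g=g-b;need=g<5
    if not need.any(): break
    stp=.0025 if (c>.048).all() and (g<2.5).all() else .0007
    c=c-need*stp;manip.move_l(W(z),max_speed=.03)
    if i%3==0 or (g>2.5).any(): print(i,(c*1000).round(1),g.round(1),round(fz,1),"Mz",round(manip.current_ft_torque()[2],2),round(manip.current_time(),1))
    if manip.current_time()>36: break
print(c,z,fj());st("end");print((R.T@(np.array(manip.current_ee_pos())[:2]-jg[:2])*1000).round(2))
np.savez("c.npz",c=c,z=z,b=b,F0=F0)
E
```

```text
contact z 0.038
 t 15.9 p [0.4545 0.1216 0.0386] F [-3.7 -0.5  8.9] M [-0.11  0.57 -0.06] w 0.148 gf 79.8
0 [53.5 53.5] [0. 0.] 12.2 Mz -0.01 16.2
3 [46. 46.] [-2.1 -2.9] 8.7 Mz 0.02 17.0
6 [43.9 43.9] [-1.  -2.6] 7.4 Mz 0.01 17.7
9 [41.8 41.8] [-0.8 -1.5] 8.5 Mz -0.03 18.5
11 [41.1 40.4] [5.4 0.3] 7.7 Mz 0.03 19.0
12 [41.1 39.7] [ 6.1 -0. ] 7.2 Mz 0.07 19.2
13 [41.1 39. ] [6.3 0.3] 8.1 Mz 0.14 19.5
14 [40.4 38.3] [3.5 2.6] 6.4 Mz 0.14 19.7
[0.0404 0.0383] 0.03999999999999999 (array([10.16102449,  7.9995441 ]), np.float64(11.013731733790486))
end t 19.72 p [0.4749 0.1205 0.0389] F [-12.9   2.    7.8] M [0.32 2.   0.14] w 0.148 gf 79.7
[42.26 40.65]
```

```bash
python3 - <<'E'
from h import *
f=np.load("fit.npz");jg=f["jig"];q=np.load("c.npz");c,z,F0=q["c"],float(q["z"]),q["F0"];print("b",q["b"])
rot=lambda t:np.array([[np.cos(t),-np.sin(t)],[np.sin(t),np.cos(t)]])
th=np.radians(128.9);R=rot(th);W=lambda z:[*(jg[:2]+R@c),z]
def rd(tag):
    F=np.array(manip.current_force())-F0;T=np.array(manip.current_tcp_rot())
    print(tag,(R.T@F[:2]).round(1),round(F[2],1),"Mz",round(manip.current_ft_torque()[2],2),(R.T@(np.array(manip.current_ee_pos())[:2]-jg[:2])*1000).round(2),"z",round(manip.current_ee_pos()[2],4),"yaw",round(np.degrees(np.arctan2(T[1,1],T[0,1])-th)-45+180,2),round(manip.current_time(),1))
manip.dwell(.3);rd("settled")
for d in ([0,-.0006],[0,-.0006],[-.0003,0]):
    c=c+d;manip.move_l(W(z),max_speed=.03);manip.dwell(.2);rd(d)
np.savez("c.npz",c=c,z=z,b=q["b"],F0=F0)
p,_=manip.grab_frame("top");s,_=manip.grab_frame("side")
np.savez("t4.npz",p=p,s=s)
im=np.hstack([cv2.resize(p[205:325,205:325],(400,400)),cv2.resize(s[180:280,220:320],(400,400))])
cv2.imwrite("pics/c4.png",np.clip(im[:,:,::-1]*1.6,0,255).astype(np.uint8))
E
```

```text
b [2.36591097 2.34513027]
settled [10.   8.2] 10.9 Mz 0.08 [42.23 40.65] z 0.0389 yaw 0.02 20.0
[0, -0.0006] [8.  9.7] 9.1 Mz 0.11 [42.27 40.56] z 0.039 yaw 0.02 20.5
[0, -0.0006] [ 7.1 13.8] 12.5 Mz 0.15 [42.26 40.53] z 0.039 yaw 0.03 20.9
[-0.0003, 0] [10.9 14.1] 13.2 Mz 0.09 [42.27 40.56] z 0.039 yaw 0.02 21.4
```

View pics/c4.png

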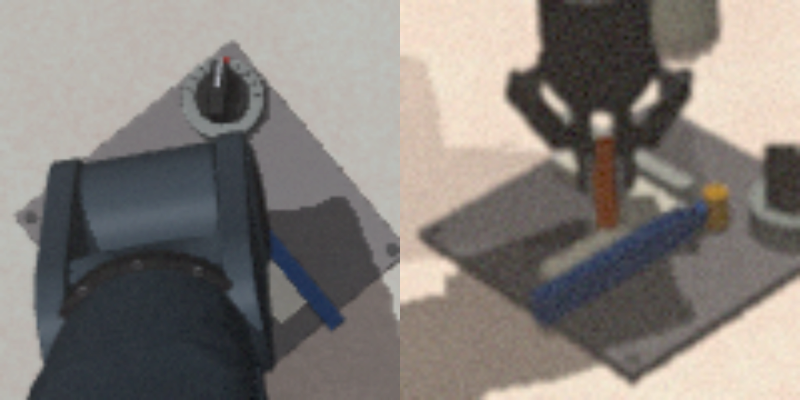

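Pictures show the square lying flat, its leg along the blue fence (right crop (560,255)). The pushes stall on both fences. A small yaw scan will show whether the faces really lie flush.

```bash
python3 - <<'E'
from h import *
f=np.load("fit.npz");jg=f["jig"];q=np.load("c.npz");c,z,F0=q["c"],float(q["z"]),q["F0"]
rot=lambda t:np.array([[np.cos(t),-np.sin(t)],[np.sin(t),np.cos(t)]])
th=np.radians(128.9);R=rot(th);W=lambda z:[*(jg[:2]+R@c),z]
def rd(tag):
    F=np.array(manip.current_force())-F0;T=np.array(manip.current_tcp_rot())
    print(tag,(R.T@F[:2]).round(1),round(F[2],1),"Mz",round(manip.current_ft_torque()[2],3),(R.T@(np.array(manip.current_ee_pos())[:2]-jg[:2])*1000).round(2),"yaw",round(np.degrees(np.arctan2(T[1,1],T[0,1])-th)-45+180,2),round(manip.current_time(),1))
for d in (.4,.8,.4,0,-.4,-.8,-.4,0):
    manip.move_l(W(z),down(th+np.pi/4-np.pi+np.radians(d)),.03);manip.dwell(.15);rd(d)
E
```

```text
0.4 [10.2 13.5] 13.8 Mz -0.253 [42.27 40.54] yaw 0.38 21.9
0.8 [ 8.9 13.3] 13.0 Mz -0.607 [42.23 40.56] yaw 0.73 22.3
0.4 [ 9.7 14.1] 13.3 Mz -0.287 [42.22 40.54] yaw 0.37 22.7
0 [10.  13.8] 11.6 Mz 0.148 [42.22 40.54] yaw 0.03 23.1
-0.4 [10.  13.5] 13.1 Mz 0.52 [42.26 40.54] yaw -0.32 23.5
-0.8 [ 9.9 13.9] 12.6 Mz 0.853 [42.24 40.54] yaw -0.67 23.9
-0.4 [ 9.7 13.1] 13.0 Mz 0.538 [42.23 40.55] yaw -0.32 24.3
0 [10.1 13.7] 12.5 Mz 0.12 [42.23 40.51] yaw 0.04 24.7
```

The response is linear with no free play and no hysteresis, so the faces are flush. Zero the moment, ease the force slightly, and check that the fence hasn't moved.

```bash
python3 - <<'E'
from h import *
f=np.load("fit.npz");jg=f["jig"];q=np.load("c.npz");c,z,F0=q["c"],float(q["z"]),q["F0"]
rot=lambda t:np.array([[np.cos(t),-np.sin(t)],[np.sin(t),np.cos(t)]])
th=np.radians(128.9);R=rot(th);c=c+[0,.0005]
manip.move_l([*(jg[:2]+R@c),z],down(th+np.pi/4-np.pi+np.radians(.13)),.03);manip.dwell(.3)
F=np.array(manip.current_force())-F0;print((R.T@F[:2]).round(1),F[2].round(1));st("end")
p,_=manip.grab_frame("top");box=(.30,.70,-.08,.30);r={}
for n,im in(("before",np.load("top1.npz")["p"]),("now",p)):
    b=bird("top",im,.035,box).astype(int);yy,xx=np.mgrid[:b.shape[0],:b.shape[1]]
    L=(np.stack([box[0]+xx*.0005,box[2]+yy*.0005],-1)-jg[:2])@R
    m=b[...,2]>1.35*b[...,0];m&=(abs(L[...,0]+.007)<.03)&(L[...,1]>.0)&(L[...,1]<.16)
    for lo in(.07,.085,.1,.115,.13):
        k=m&(L[...,1]>lo)&(L[...,1]<lo+.015);s=L[k][:,0]*1000;print(n,lo,k.sum(),s.mean().round(2),np.percentile(s,[3,97]).round(1))
im=cv2.resize(p[217:252,254:289],(400,400),interpolation=cv2.INTER_CUBIC);cv2.imwrite("pics/c5.png",np.clip(im[:,:,::-1]*1.6,0,255).astype(np.uint8))
E
```

```text
[ 9.8 10.9] 10.3
end t 25.22 p [0.4751 0.1205 0.0391] F [-15.   -0.1   7. ] M [ 0.06  2.32 -0.01] w 0.151 gf 79.6
before 0.07 908 -6.98 [-14.1   0.1]
before 0.085 919 -6.89 [-14.1   0.3]
before 0.1 913 -6.96 [-14.1   0.2]
before 0.115 909 -7.1 [-14.2   0. ]
before 0.13 901 -7.15 [-14.2  -0.1]
now 0.07 885 -6.65 [-13.9   0.3]
now 0.085 851 -7.27 [-13.9  -0.6]
now 0.1 834 -7.13 [-13.7  -0.6]
now 0.115 864 -7.03 [-13.8  -0.3]
now 0.13 863 -6.85 [-13.7  -0.1]
```

View pics/c5.png

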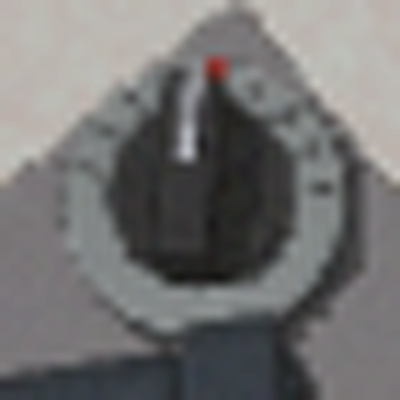

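The knob and fence are unchanged from before the press. The moment is zero and contact is about 10 N on each fence, so I'm handing in.

```bash
python3 -c "
from bench import manip
print(manip.sign_off())"
```

```text
the job is handed in; nothing more can be done
None
```

The job is handed in at about 25 s, with no verdict shown: the knob is at its mark and the fence measured square to about 0.1°, and the arm still grips the aluminium square and presses it flush into the corner at about 10 N per fence; I never touched the jar, flask or test bar.

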